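# Put a small painted panel into the drying box past its sprung flap

## Task

Take the small painted panel out of its wooden stand and put it upright into the drying box through the sprung flap in the top, pressing the flap open with the panel. The pocket for it in the tray on the box floor is out of sight and the tray has been left anywhere along the slot: feel for it gently and seat the panel fully home in it, then let go and let the flap spring shut. Never press or knock hard on the box or its flap (stay well below 25 N), and leave the other things on the table where they are.

Things in the scene. Friction and masses are not known exactly. Their poses are not given: they have to be found in the camera images.
- panel: small painted wooden panel, 14 mm thick (its x), 44 mm wide (its y), 90 mm tall (its z), 40 to 85 g, both faces painted alike (either way round will do); origin: centre of its underside. It starts upright in the stand, its underside 10 mm above the table.
- stand: wooden stand, 70 (x) x 90 (y) x 22 mm tall, fixed; origin: centre of its underside. A groove along its y, 17 mm wide and 12 mm deep, open at both ends, holds the panel, which sticks up 78 mm above it.
- drying_box: plywood drying box, 200 (x) x 220 (y) x 152 mm tall, fixed, louvred; origin: centre of its underside. In its flat top is the slot, 53 mm in x (-28 to +25) by 156 mm in y (-78 to +78), covered by the flap but for 7 mm at the near edge. Seated, the panel's top is 111 mm above the table (41 mm below the box's top): the fingertips must follow it in.
- loading_line (a point): point on the plane of the box's top (152 mm up), above the middle of the tray's channel: 9 mm nearer than the box's middle (box x = -9 mm, y = 0). Its axes are the box's. The panel goes straight down here, upright, its width along the box's y, 34 mm from the flap's hinge.
- channel_mid (a point): point of the box (it does not follow the tray), 33 mm above the table below loading_line: the level of the channel's floor. The tray's channel is 19 mm wide and runs along the box's y between guide boards, flared at the top, which reach about 70 mm above the table. In its floor is one pocket, 47.5 mm long (y), 12 mm deep (floor 21 mm above the table).
- channel_end (a point): point of the box 11 mm along its y from channel_mid. The tray's place is neither measured nor seen: the pocket's middle lies anywhere from here to 11 mm the other side of channel_mid along the box's y; it does not slide when pushed, but its bed gives 1 mm per 3 N downwards. A panel beside the pocket stands 12 mm too high and stops the flap closing.
- flap (a joint): aluminium flap 46 (x) x 152 (y) x 3 mm, hinged at the far (+x) edge of the slot, swings down into the box: 0 = shut (level, flush with the top), 1.4 rad = fully open. Its spring always shuts it: about 0.06 N m at shut rising to 0.2 N m at 1.2 rad (1 to 5 N at its edge), and it drags with up to 5 N on what slides past. It swings clear over the seated panel.
- flap_edge (a point): middle of the flap's free edge, 46 mm from its hinge
- foil_tray: bystander: foil tray 100 x 130 x 30 mm; origin under its centre
- wax_cake: bystander: round yellowish wax cake, 60 mm across, 16 mm high, in the foil tray; origin under its centre
- ink_bottle: bystander: small jar of ink, 34 mm across, 55 mm tall; origin under its centre
- brush: bystander: brush lying on the table
- palette_knife: bystander: palette knife 190 mm long lying on the table
- frame: bystander: wooden frame 140 x 140 x 18 mm lying on the table
- tweezers: bystander: steel tweezers 130 mm long lying on the table
Mind the look-alikes: they are no part of the job. There is more than one size of the panel; the job needs the largest.

How it is judged:
By the outcome, as a careful person would: the job done as asked, in the order asked, and still so for the second after the job is handed in, with the robot touching nothing.
It also fails if it takes over 72 s, if anything falls off the work surface, if the arm or the gripper's body presses on something with over 40 N, if the wrist force passes 120 N, or if a joint passes its speed limit or range.

## Robot

A 6-joint arm with a two-finger parallel gripper is mounted at the origin on the work surface. World frame = base frame: x ahead of the robot, y to its left, z up, the work surface at z = 0. Lengths are in m, angles in rad, forces in N, time in s.
With the tool pointing down it reaches from about 0.275 to 0.825 m from the base axis. Payload 4.9 kg.
Tool frame: the origin (TCP) lies midway between the tips of the shut fingers; the grasp point (between the pads) lies 19 mm behind it (bot.grip_depth is the distance from the TCP to the grasp point, in m); z points along the fingers, y is the line along which they close (so a half turn about z gives the same grasp; the last joint's range is limited). The gripper opens to 85 mm and grips with 20 to 120 N. Pads are 22 mm wide; open, the fingers measure 114 mm over their backs; the gripper's body (76 mm by 85 mm) begins 54 mm behind the grasp point. The pads swing forward as they close: fully open they stand 13 mm farther back than shut.
Start: joints at [1.106, 0.326, -0.193, 1.052, 0, 1.437], TCP at [0.179, 0.52, 0.231] pointing down, gripper open.
Joint ranges: [-2.65, 2.65], [-0.97, 1.79], [-1.3, 1.35], [-1.93, 2.1], [-1.47, 1.37], [-3.14, 3.14]. Speed limits (rad/s): [2.57, 2.57, 3.14, 3.14, 3.14, 3.14].

## Interface

Orientations are given as a unit quaternion [w, x, y, z].
In Python, from cell import bot gives the robot as it stands. Calls block until the motion is done:
- bot.move_pose(position, orientation): joint-space move of the TCP to a pose.
- bot.move_linear(position, speed=0.15, rotation=None, until_force=None): straight line of the TCP; rotation=None keeps the orientation; speed is the mean speed in m/s. With until_force (N) it stops when the force on the tool has changed by that much, and returns True; else False.
- bot.goto_joints(angles): joint-space move.
- bot.set_gripper(opening, grasp_force=None): opening from 0.0 (shut) to 1.0 (fully open); grasp_force is the grip in N (None keeps the last); returns when the fingers have stopped.
- bot.wait(seconds).
- bot.solve_ik(position, orientation): joint angles nearest the present ones, or None.
- bot.camera(name): name is "scene" or "top" or "wrist"; returns the picture (384x512x3 uint8, red, green, blue); there is no depth.
- bot.calibration(name): a dict with "mtx" (3x3 intrinsics, pixels), "extrinsics" (4x4, takes a point from world to camera coordinates); the wrist camera has in their place "hand_eye" (4x4, takes a point from camera to tool coordinates, whose origin is the TCP and whose axes are the flange's). Camera axes: x right, y down, z forward; pixel columns grow to the right and rows downward; lengths in m; the calibration is good to about 2 mm. The wrist camera is an equidistant fisheye: a pixel r from the principal point sees the ray r / f radians off the axis. A picture is of the moment at which its call begins: read the wrist's pose just before it. calibration takes no time and is no camera call.
A pose or a line that the arm cannot do raises bot.PlanningError and nothing moves.
- bot.close_job(): hands the job in; it is judged then, once.
Trained networks look in the newest picture that a camera, given by its name, has taken for a name from the list of things; names that differ only in an ending like _2 or _b are one class to them, and where a whole thing is asked for, a point or a joint stands for the part that bears it (a point fixed in the world has none). Each returns a list of dicts, best first, with "confidence" (0 to 1); they miss things now and then, are a little off and sometimes report something else, mostly with a low value. They report only what shows in the picture. A call takes as long as a camera call. They do not tell look-alikes from the thing itself.
- bot.search_frame(camera, thing): "bbox" ([left, top, width, height] in pixels, round what is visible of it).
Readings, each from a call of its own:
- bot.read_clock(): time.
- bot.read_joint_positions(): joint angles.
- bot.read_joint_vel(): joint speeds.
- bot.read_joint_efforts(): joint torques, N m.
- bot.read_position(): TCP position.
- bot.read_tool_rot(): TCP orientation.
- bot.read_ft_force(): force on the tool from outside, world axes, zero at the start.
- bot.read_moment(): the same for the moment, N m.
- bot.read_gripper_width(): opening from 0.0 (shut) to 1.0 (fully open).
- bot.read_finger_force(): force on a finger pad.
Only numpy, scipy, OpenCV 4.12 (cv2) and the standard library are available. Lean on these libraries where they do the work, as an engineer would, in place of code of your own. Each camera call takes 0.05 s, during which the arm holds its last target. There are 200 camera calls.

## Working session

There is one attempt and no reset: what is moved stays moved. The work goes in short steps, each a Python script; the robot and the scene stay as the last script left them, time stands still between calls to the robot, and variables do not carry over. Pictures are saved under pics/ and viewed, at most 10 in all, crops included, and the job is handed in when it is done.

```bash
mkdir -p pics; ls; python3 - <<'E'
from cell import bot
import cv2,numpy as np
for c in ["scene","top"]:
    im=bot.camera(c); cv2.imwrite(f"pics/{c}0.png",im[:,:,::-1])
    for t in ["panel","stand","drying_box","flap","foil_tray","ink_bottle","frame"]:
        print(c,t,[(np.round(d["bbox"]).astype(int).tolist(),round(d["confidence"],2)) for d in bot.search_frame(c,t)[:4]])
    k=bot.calibration(c);print(np.round(k["mtx"],1).tolist(),np.round(k["extrinsics"],4).tolist())
print(bot.calibration("wrist"),bot.read_clock(),bot.read_tool_rot(),bot.grip_depth)
a=cv2.imread("pics/scene0.png");b=cv2.imread("pics/top0.png")
E
```

```text
pics
scene panel [([214, 185, 21, 26], 0.97), ([258, 211, 12, 26], 0.63), ([264, 190, 4, 20], 0.52)]
scene stand [([206, 204, 38, 24], 0.95)]
scene drying_box []
scene flap []
scene foil_tray [([102, 228, 61, 40], 0.7), ([110, 233, 32, 22], 0.54)]
scene ink_bottle [([169, 254, 22, 32], 0.92)]
scene frame [([246, 270, 94, 73], 0.74), ([350, 153, 59, 22], 0.15)]
[[488.7, 0.0, 253.9], [0.0, 488.7, 188.2], [0.0, 0.0, 1.0]] [[0.2626, 0.9649, 0.0098, -0.1185], [0.4836, -0.1228, -0.8666, -0.1649], [-0.835, 0.2323, -0.4989, 1.6236], [0.0, 0.0, 0.0, 1.0]]
top panel [([273, 239, 14, 7], 0.61), ([246, 202, 10, 8], 0.51), ([290, 278, 80, 27], 0.31)]
top stand [([260, 227, 41, 29], 0.61)]
top drying_box [([66, 155, 125, 111], 0.95), ([87, 191, 70, 33], 0.47)]
top flap [([64, 154, 128, 112], 0.66), ([87, 190, 69, 36], 0.61), ([290, 276, 79, 27], 0.4)]
top foil_tray [([339, 193, 55, 38], 0.94), ([258, 223, 44, 36], 0.48)]
top ink_bottle [([325, 153, 15, 15], 0.66)]
top frame [([232, 84, 52, 59], 0.8)]
[[447.2, 0.0, 259.4], [0.0, 447.2, 193.7], [0.0, 0.0, 1.0]] [[-0.0118, -0.9999, -0.0071, -0.0236], [-0.9952, 0.0125, -0.0975, 0.5958], [0.0975, 0.0059, -0.9952, 1.0973], [0.0, 0.0, 0.0, 1.0]]
{'mtx': array([[297.31863964,   0.        , 258.33400086],
       [  0.        , 297.31863964, 190.86551298],
       [  0.        ,   0.        ,   1.        ]]), 'hand_eye': array([[ 8.53375206e-04, -9.56898154e-01, -2.90422441e-01,
         7.54272188e-02],
       [ 9.99999388e-01,  6.11999884e-04,  9.21943646e-04,
        -8.15578901e-04],
       [-7.04467673e-04, -2.90423050e-01,  9.56898091e-01,
        -1.43528401e-01],
       [ 0.00000000e+00,  0.00000000e+00,  0.00000000e+00,
         1.00000000e+00]])} 0.8 [1.23467749e-05 1.64652535e-01 9.86351632e-01 2.36095431e-05] 0.0187
```

```bash
python3 - <<'E'
import cv2
a=cv2.imread("pics/scene0.png");b=cv2.imread("pics/top0.png")
cv2.imwrite("pics/scene1.png",cv2.resize(a[130:360,80:480],None,fx=2,fy=2,interpolation=cv2.INTER_CUBIC))
cv2.imwrite("pics/top1.png",cv2.resize(b[70:320,40:420],None,fx=2.1,fy=2.1,interpolation=cv2.INTER_CUBIC))
E
```

```text
(no output)
```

View pics/scene1.png

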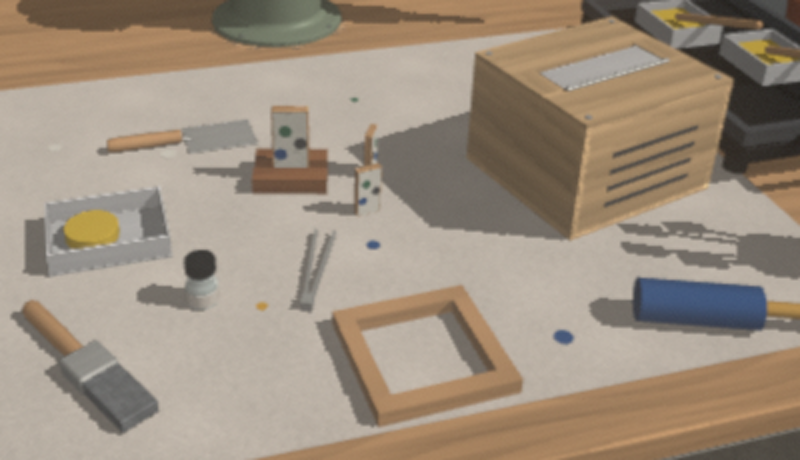

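View pics/top1.png

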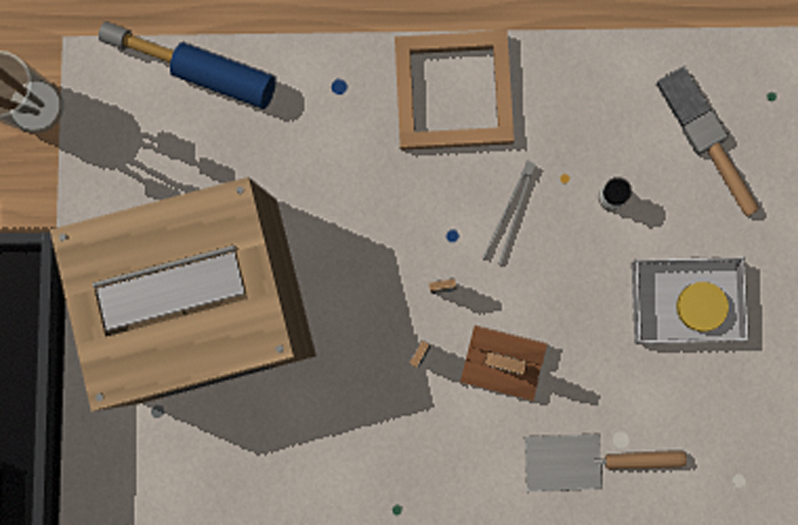

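The candidates are the panel in the stand (scene crop ~290,137), a small one standing at ~368,190, and another edge-on at ~370,145. The one in the stand is clearly the largest and matches the description. The box is at top crop ~180,290 and its slot is at ~170,290. I'll get rough poses, then close-ups with the wrist camera.

```bash
cat > h.py <<'E'
from cell import bot
import cv2,numpy as np
from scipy.spatial.transform import Rotation as R
def quat(yaw): # tool down, tool y axis at heading yaw+90deg (x at heading yaw, tool y = -perp)
    q=(R.from_euler('z',yaw)*R.from_euler('x',np.pi)).as_quat(); return [q[3],q[0],q[1],q[2]]
def pix(c,uv,z,pose=None):
    k=bot.calibration(c);K=k["mtx"];uv=np.atleast_2d(np.asarray(uv,float))
    d=np.c_[(uv-K[:2,2])/K[0,0],np.ones(len(uv))]
    if c=="wrist":
        th=np.hypot(d[:,0],d[:,1])+1e-12; d=np.c_[d[:,:2]*(np.sin(th)/th)[:,None],np.cos(th)]
        q=pose[1];T=np.eye(4);T[:3,:3]=R.from_quat([q[1],q[2],q[3],q[0]]).as_matrix();T[:3,3]=pose[0];T=T@k["hand_eye"]
    else: T=np.linalg.inv(k["extrinsics"])
    w=d@T[:3,:3].T; o=T[:3,3]
    return o+w*((z-o[2])/w[:,2])[:,None]
def snap(name):
    p=(list(bot.read_position()),list(bot.read_tool_rot())); im=bot.camera("wrist")
    cv2.imwrite(f"pics/{name}.png",im[:,:,::-1]); np.savez(f"pics/{name}.npz",p=p[0],q=p[1]); return im,p
E
python3 - <<'E'
from h import *
c=lambda l:np.array(l)/2.1+[40,70]
b=pix("top",c([(248,178),(52,230),(92,410),(292,358)]),.152);print(np.round(b,3).tolist(),b.mean(0),np.linalg.norm(np.diff(b,axis=0),axis=1))
s=pix("top",c([(476,326),(553,343),(537,402),(461,384)]),.022);print(np.round(s,3).tolist(),s.mean(0),np.linalg.norm(np.diff(s,axis=0),axis=1))
for n,P in (("box",b),("stand",s)): 
    d=P[0]-P[1]; print(n,np.degrees(np.arctan2(d[1],d[0])))
print(pix("top",c([(505,362)]),.1), pix("top",c([(421,354),(442,285)]),.06))
E
```

```text
[[0.675, 0.197, 0.152], [0.621, 0.407, 0.152], [0.429, 0.359, 0.152], [0.481, 0.148, 0.152]] [0.55159902 0.27781945 0.152     ] [0.21711251 0.19783151 0.21710569]
[[0.516, -0.048, 0.022], [0.495, -0.14, 0.022], [0.425, -0.119, 0.022], [0.447, -0.029, 0.022]] [ 0.4709204  -0.08419057  0.022     ] [0.09423225 0.07256541 0.09278053]
box -75.6368180469681
stand 76.88261870955033
[[ 0.47378717 -0.07907444  0.1       ]] [[ 0.4836601   0.01618683  0.06      ]
 [ 0.56323317 -0.00886155  0.06      ]]
```

```bash
python3 - <<'E'
from h import *
Y=np.radians(194.4); bot.move_pose([.5516,.278,.29],quat(Y)); a,_=snap("wb")
print(bot.search_frame("wrist","flap")[:2])
S=np.radians(166.9); bot.move_pose([.472,-.08,.22],quat(S)); b,_=snap("ws")
print(bot.search_frame("wrist","panel")[:3],bot.search_frame("wrist","stand")[:2],bot.read_clock())
E
```

```text
[{'bbox': [184.4, 159.6, 149.8, 46.5], 'confidence': 0.86}]
[{'bbox': [237.0, 158.5, 47.3, 36.8], 'confidence': 0.86}, {'bbox': [330.7, 146.8, 27.4, 35.7], 'confidence': 0.66}, {'bbox': [315.6, 209.9, 31.6, 36.5], 'confidence': 0.6}] [{'bbox': [219.8, 137.2, 77.5, 61.5], 'confidence': 0.65}] 4.0833
```

View pics/wb.png

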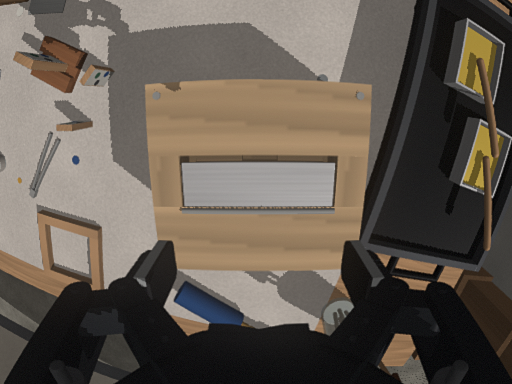

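View pics/ws.png

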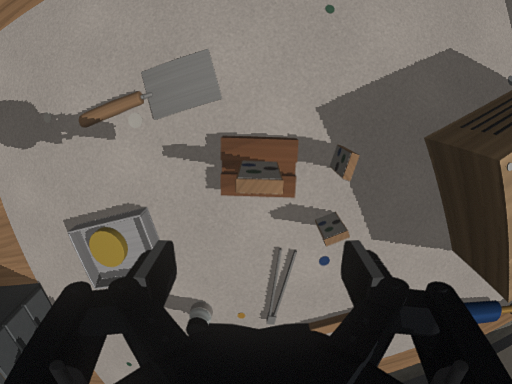

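The wrist view of the box shows the dark gap on the robot side (rows 156-162) and the hinge on the far side (row ~208), so box +x points away from the robot. In the stand view, the panel with its wood-coloured top (237-284, 177-194) is the biggest of the three; the others are at (344,162) and (331,226). I'll enlarge both for corner coordinates.

```bash
python3 - <<'E'
import cv2,numpy as np
b=cv2.imread("pics/wb.png")[145:220,165:355]; s=cv2.imread("pics/ws.png")[125:255,205:365]
b=cv2.resize(b,None,fx=4,fy=4,interpolation=0); s=cv2.resize(s,None,fx=2.2,fy=2.2,interpolation=0)
im=np.zeros((b.shape[0]+s.shape[0],b.shape[1],3),np.uint8); im[:b.shape[0]]=b; im[b.shape[0]:,:s.shape[1]]=s
p=cv2.resize(cv2.imread("pics/ws.png")[153:203,214:304],None,fx=4.4,fy=5.6,interpolation=0); im[b.shape[0]:b.shape[0]+280,360:756]=p
cv2.imwrite("pics/zoom.png",im); print(im.shape)
E
```

```text
(586, 760, 3)
```

View pics/zoom.png

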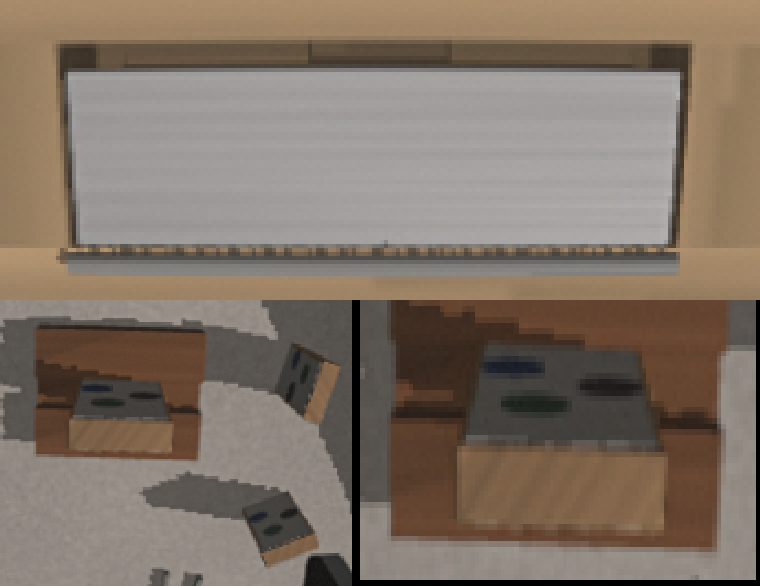

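```bash
python3 - <<'E'
from h import *
def pose(n): d=np.load(f"pics/{n}.npz"); return d["p"],d["q"]
b=np.array([(60,44),(690,44),(67,70),(681,70),(76,247),(672,247)])/4+[164.9,144.9]
B=pix("wrist",b,.152,pose("wb"));print(np.round(B,4)[:,:2].tolist())
s=(np.array([(457,448),(666,452),(664,529),(457,528)])-[360,300])/[4.4,5.6]+[213.9,152.9]
P=pix("wrist",s,.1,pose("ws"));print(np.round(P,4)[:,:2].tolist(),P.mean(0),np.linalg.norm(P-np.roll(P,-1,0),axis=1))
d=P[0]-P[1]+P[3]-P[2];print("panel y heading",np.degrees(np.arctan2(d[1],d[0])))
ws=(np.array([(36,325),(204,331),(197,460),(36,455)])-[0,300])/2.2+[204.9,124.9]
W=pix("wrist",ws,.022,pose("ws"));print("stand",np.round(W,4)[:,:2].tolist(),W.mean(0),np.linalg.norm(W-np.roll(W,-1,0),axis=1))
d=W[0]-W[1]+W[3]-W[2];print(np.degrees(np.arctan2(d[1],d[0])))
d=sum(B[i+1]-B[i] for i in (0,2,4));th=np.arctan2(d[1],d[0]);print("box y heading",np.degrees(th),[np.degrees(np.arctan2(*(B[i+1]-B[i])[[1,0]])) for i in (0,2,4)])
y=np.array([np.cos(th),np.sin(th)]);x=np.array([y[1],-y[0]]) 
X=B[:,:2]@x;Yv=B[:,:2]@y;print(X,Yv,[Yv[i+1]-Yv[i] for i in (0,2,4)],[(Yv[i+1]+Yv[i])/2 for i in (0,2,4)])
xm=np.mean([X[:2].mean()+19, X[2:4].mean()+12]);xh=X[4:].mean()-34
print("line from near",x*xm+y*Yv.mean(),"from hinge",x*xh+y*Yv.mean())
E
```

```text
[[0.5452, 0.1973], [0.5065, 0.347], [0.5512, 0.2003], [0.5134, 0.3468], [0.5962, 0.211], [0.5579, 0.3593]]
[[0.4618, -0.0985], [0.4723, -0.0561], [0.4852, -0.0591], [0.4751, -0.1018]] [ 0.47360371 -0.07886758  0.1       ] [0.0436802  0.01326352 0.04385979 0.0137623 ]
panel y heading -103.5526440653619
stand [[0.4265, -0.1131], [0.4494, -0.0277], [0.5187, -0.0453], [0.4958, -0.1313]] [ 0.47259197 -0.07932917  0.022     ] [0.08844985 0.07146514 0.08897103 0.07171181]
-104.94888077115499
box y heading 104.48645948366368 [np.float64(104.49424274969027), np.float64(104.48857194988491), np.float64(104.4765184623475)]
[0.57724587 0.57722487 0.58379445 0.58378887 0.63005844 0.63008502] [0.05466003 0.20930134 0.05607694 0.20737188 0.05512653 0.20835222] [np.float64(0.15464130787250213), np.float64(0.15129494104191993), np.float64(0.1532256932248598)] [np.float64(0.1319806827937243), np.float64(0.1317244074141485), np.float64(0.1317393774394011)]
line from near [15.53628865  4.15018373] from hinge [-32.3419646   -8.21990353]
```

The measured sizes agree with those given: panel top 43.8x13.5, slot ~154x53, stand 89x71.6 mm. Next is the grasp.

```bash
python3 - <<'E'
from h import *
q=quat(np.radians(166.0)); p=np.array([.4736,-.0789,0])
bot.set_gripper(.8,100)
bot.move_pose([*p[:2],.15],q); bot.move_linear([*p[:2],.072],speed=.08)
print(bot.read_ft_force()); bot.set_gripper(0,100)
print(bot.read_gripper_width(),bot.read_finger_force(),bot.read_ft_force(),bot.read_clock())
bot.move_linear([*p[:2],.13],speed=.08)
bot.move_linear([*p[:2],.25],speed=.15)
print(bot.read_gripper_width(),bot.read_finger_force(),bot.read_ft_force(),bot.read_position(),bot.read_clock())
x=np.array([np.cos(np.radians(14.49)),np.sin(np.radians(14.49))]);y=np.array([-x[1],x[0]])
L=.596*x+.1318*y; print(L)
bot.move_pose([*L,.25],quat(np.radians(194.49)))
snap("held"); print(bot.read_position(),bot.read_ft_force(),bot.read_clock())
for c in("top","scene"): cv2.imwrite(f"pics/{c}h.png",bot.camera(c)[:,:,::-1])
print(bot.search_frame("wrist","panel")[:2])
a=cv2.imread("pics/held.png")[120:330,150:370]; b=cv2.imread("pics/sceneh.png")[80:290,260:480]
cv2.imwrite("pics/heldz.png",np.hstack([cv2.resize(i,(400,400),interpolation=0) for i in(a,b)]))
E
```

```text
[0.04944227 0.05432062 0.21796348]
0.49022550035145585 101.3984477519989 [-0.6609789  -0.89218321  5.84757109] 6.2583
0.49517698713917846 101.10519289970398 [-0.32689368 -0.07599314 -0.67741003] [ 0.47300851 -0.07871559  0.24903016] 8.0833
[0.54406422 0.27673339]
[0.54437724 0.27534873 0.25001713] [-0.88098877 -0.36527683 -0.36859787] 9.4917
[{'bbox': [40.7, 129.5, 38.6, 10.6], 'confidence': 0.79}, {'bbox': [63.6, 68.2, 39.7, 24.7], 'confidence': 0.69}]
```

View pics/heldz.png

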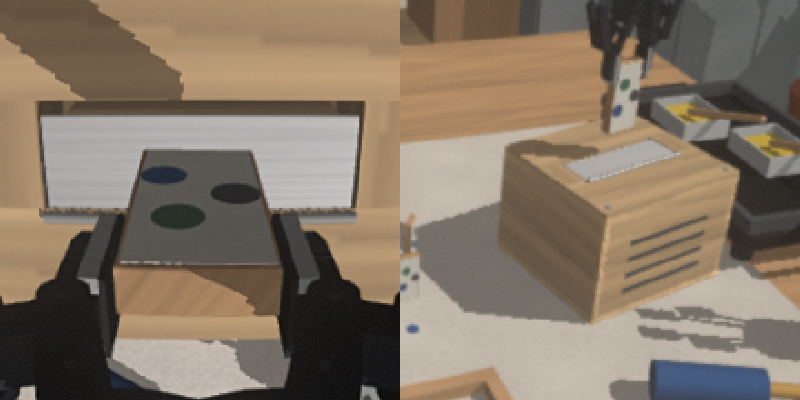

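The panel is held at its top in the pads and is over the flap (crop 110-285, 150-315). I'll check that it's vertical and how it sits relative to the tool and slot.

```bash
python3 - <<'E'
from h import *
d=np.load("pics/held.npz");pose=(d["p"],d["q"])
c=lambda l:np.array(l)*[.55,.525]+[149.9,119.9]
x=np.array([np.cos(np.radians(14.49)),np.sin(np.radians(14.49))]);y=np.array([-x[1],x[0]])
L=.596*x+.1318*y
def f(l,z): P=pix("wrist",c(l),z,pose)[:,:2]-L; return np.round(np.c_[P@x,P@y]*1000,1).tolist()
print("slot near/hinge",f([(38,101),(365,101),(42,116),(360,116),(45,209),(358,209)],.152))
print("bottom near edge",f([(145,150),(251,150)],.188)); print("top near",f([(113,265),(282,265)],.278),"top far",f([(117,317),(280,317)],.278))
print(bot.read_position(),(np.array(bot.read_position()[:2])-L)@x,(np.array(bot.read_position()[:2])-L)@y,bot.read_ft_force(),bot.read_tool_rot(),quat(np.radians(194.49)))
bot.wait(.3);print(bot.read_position())
E
```

```text
slot near/hinge [[-18.6, -76.1], [-18.5, 78.7], [-11.6, -74.6], [-11.5, 76.7], [34.5, -77.4], [34.8, 80.3]]
bottom near edge [[-7.4, -21.9], [-7.4, 20.7]]
top near [[-8.8, -21.7], [-8.7, 20.0]] top far [[6.3, -21.8], [6.4, 20.5]]
[0.54447271 0.27547454 0.25018507] 8.051831762481682e-05 -0.001321019409877355 [-0.67333477  0.3403108  -0.86030403] [ 1.05552001e-04 -1.25087625e-01  9.92145691e-01 -5.32236170e-05] [np.float64(-7.722157343061326e-18), np.float64(-0.12611239989256973), np.float64(0.9920159588400465), np.float64(6.074345843482778e-17)]
[0.5441454  0.27651748 0.2500624 ]
```

Panel is within ~0.5° of vertical. The slot measures 0.45 mm farther in x and the panel 0.4 mm nearer, so I'll shift the tool +0.8 mm in box x. I'll go in at the -y end of the range and log forces.

```bash
cat >> h.py <<'E'
bx=np.array([np.cos(np.radians(14.49)),np.sin(np.radians(14.49))]);by=np.array([-bx[1],bx[0]])
L0=.596*bx+.1318*by
def P(y,z,x=.8): return [*(L0+bx*x/1000+by*y/1000),z]
def F():
    f=np.array(bot.read_ft_force()); return np.round([f[:2]@bx,f[:2]@by,f[2]],1)
def pos():
    p=np.array(bot.read_position()); d=p[:2]-L0; return np.round([d@bx*1e3,d@by*1e3,p[2]*1e3],2)
E
python3 - <<'E'
from h import *
bot.move_linear(P(-12.5,.235),speed=.1); bot.wait(.2); print(pos(),F())
for z in (.215,.205,.195,.18,.165,.15,.135):
    h=bot.move_linear(P(-12.5,z),speed=.06,until_force=9); print(z,h,pos(),F())
    if h or F()[2]>14: break
print(bot.read_clock())
E
```

```text
[  1.06 -12.23 235.46] [-0.6 -0.  -0.1]
0.215 False [  0.45 -12.44 214.67] [-0.6 -0.7  0.9]
0.205 False [  0.8  -12.5  204.93] [-0.6 -0.1  1.8]
0.195 False [  0.23 -12.49 194.82] [-1.7  0.   2.9]
0.18 False [ -0.53 -12.55 179.27] [-4.3  0.6  1.2]
0.165 False [ -1.07 -12.58 163.53] [-5.6 -0.4 -1.5]
0.15 False [ -0.52 -12.54 148.94] [-5.4 -0.5 -1.5]
0.135 False [ -0.33 -12.53 134.12] [-6.3 -0.2 -0.6]
13.2
```

```bash
python3 - <<'E'
from h import *
bot.move_linear(P(-12.5,.136,1.9),speed=.05); bot.wait(.2); print(pos(),F())
for z in np.arange(.130,.0925,-.003):
    h=bot.move_linear(P(-12.5,z,1.9),speed=.04,until_force=6); f=F(); print(round(z,3),h,pos(),f)
    if h or f[2]>7: break
print(bot.read_clock())
E
```

```text
[ -0.62 -12.56 134.59] [-6.8 -0.1 -3.9]
0.13 False [  1.38 -12.47 129.7 ] [-5.1  0.9 -0.3]
0.127 False [  2.11 -12.5  127.14] [-3.3 -0.1  1.7]
0.124 False [  2.03 -12.49 124.03] [-3.6  0.   0.4]
0.121 False [  1.7  -12.51 120.75] [-2.2  0.8  1.4]
0.118 False [  1.61 -12.5  117.67] [-4.1 -0.3  0.1]
0.115 False [  1.62 -12.48 114.68] [-4.  -0.3  0.7]
0.112 False [  2.22 -12.52 112.15] [-4.   0.2  2. ]
0.109 False [  2.44 -12.54 109.32] [-3.   0.7  3.9]
0.106 False [  2.01 -12.53 106.06] [-1.9  0.   3.3]
0.103 False [  0.99 -12.53 102.36] [-3.3 -0.4  1.7]
0.1 False [  1.16 -12.5   99.39] [-3.6  0.7 -0.1]
0.097 False [  1.5  -12.49  96.61] [-3.9  0.7  1.2]
0.094 False [  1.88 -12.48  94.21] [-4.1 -0.3  4.3]
16.95
```

```bash
python3 - <<'E'
from h import *
bot.wait(.3);print(pos(),F())
for z in (.0935,.093,.0925,.092,.0915):
    bot.move_linear(P(-12.5,z,1.5),speed=.02); bot.wait(.25); f=F(); print(z,pos(),f)
    if f[2]>7.5: break
print(bot.read_clock())
E
```

```text
[  1.92 -12.46  94.15] [-5.5  0.3  4.9]
0.0935 [  1.99 -12.48  94.02] [-4.8 -0.3  6.8]
0.093 [  2.07 -12.46  93.74] [-5.   0.7  7.8]
18.25
```

The panel is on the channel floor: contact near TCP z=0.095, as predicted, at ~7 N. Now I'll slide gently along +y, watching for the load to drop.

```bash
python3 - <<'E'
from h import *
for y in np.arange(-11,13.1,1.5):
    bot.move_linear(P(y,.0932,1.5),speed=.02); bot.wait(.1); f=F(); p=pos(); print(y,p,f)
    if f[2]<2.5 or abs(f[1])>7 or f[2]>12: break
print(bot.read_clock())
E
```

```text
-11.0 [  2.04 -12.23  93.79] [-5.2 -3.6  6.4]
-9.5 [  2.02 -11.77  93.67] [-4.  -5.7  5.5]
-8.0 [  2.02 -10.78  93.61] [-4.6 -5.7  6.4]
-6.5 [ 2.01 -9.56 93.55] [-4.5 -6.4  6.9]
-5.0 [ 1.97 -8.13 93.51] [-5.3 -7.5  6.4]
20.0
```

```bash
python3 - <<'E'
from h import *
bot.move_linear(P(-5,.0936,1.0),speed=.02); bot.wait(.1); print(pos(),F())
for y in np.arange(-4,16,1.5):
    bot.move_linear(P(y,.0936,1.0),speed=.03); bot.wait(.1); f=F(); p=pos(); print(y,p,f)
    if f[2]<1.5 or abs(f[1])>10.5 or f[2]>12 or p[1]>12.5: break
print(bot.read_clock())
E
```

```text
[ 1.7  -8.07 93.8 ] [-3.3 -7.7  5.2]
-4.0 [ 1.56 -7.04 93.8 ] [-3.9 -7.4  5.9]
-2.5 [ 1.44 -5.43 93.78] [-4.3 -6.8  5.2]
-1.0 [ 1.42 -3.89 93.77] [-4.1 -6.2  6.1]
0.5 [ 1.36 -2.41 93.75] [-4.5 -7.   5.5]
2.0 [ 1.36 -0.8  93.75] [-5.  -6.1  5.6]
3.5 [ 0.75  2.86 93.1 ] [-3.6 -2.5  1.1]
22.45
```

The load dropped (Fz 5.6 → 1.1, z down 0.65 mm) at y ≈ +2.9, so that should be the pocket. Lowering gently.

```bash
python3 - <<'E'
from h import *
bot.move_linear(P(3.0,.0926,1.0),speed=.02); bot.wait(.1); print(pos(),F())
for z in np.arange(.0915,.0825,-.001):
    bot.move_linear(P(3.0,z,1.0),speed=.02); bot.wait(.1); f=F(); print(round(z,4),pos(),f)
    if f[2]>8 or abs(f[1])>9: break
print(bot.read_clock())
E
```

```text
[ 0.89  3.06 92.52] [-4.  -1.   1.1]
0.0915 [ 1.09  3.25 91.56] [-2.9 -0.5  1.3]
0.0905 [ 1.05  3.26 90.55] [-2.8  0.2  2.1]
0.0895 [ 0.9   3.07 89.44] [-2.6 -0.2  1.9]
0.0885 [ 0.9   2.97 88.42] [-3.6 -0.2  1.1]
0.0875 [ 0.92  2.94 87.45] [-3.6  0.4  1.5]
0.0865 [ 0.91  2.96 86.45] [-2.9  0.1  0.4]
0.0855 [ 0.91  2.98 85.46] [-3.1 -0.7  2. ]
0.0845 [ 0.92  2.99 84.46] [-3.   0.5  2.5]
0.0835 [ 1.1   3.02 83.58] [-2.7 -0.3  2.5]
25.95
```

```bash
python3 - <<'E'
from h import *
for z in np.arange(.083,.0808,-.0005):
    bot.move_linear(P(3.0,z,1.0),speed=.02); bot.wait(.15); f=F(); print(round(z,4),pos(),f)
    if f[2]>6.5: break
print(bot.read_gripper_width(),bot.read_clock())
E
```

```text
0.083 [ 1.13  3.03 83.18] [-3.6  0.4  5. ]
0.0825 [ 1.17  3.01 82.71] [-3.8  0.1  5.8]
0.082 [ 1.19  3.   82.38] [-4.   0.2  7.8]
0.49082656059738533 27.15
```

Bottomed out ~11.3 mm below the channel-floor contact at equal load. I'll release, rise just clear, shut the fingers and press the panel's top gently to confirm it's home (expected top ≈ 111 mm).

```bash
python3 - <<'E'
from h import *
bot.move_linear(P(3.0,.0832,1.0),speed=.02); print(pos(),F())
bot.set_gripper(.72); print(bot.read_gripper_width(),bot.read_finger_force(),pos(),F())
for z in (.09,.105,.122):
    print(bot.move_linear(P(3.0,z,1.0),speed=.05,until_force=10),pos(),F())
bot.set_gripper(0,30); bot.wait(.2); print(bot.read_gripper_width(),pos(),F())
for z in np.arange(.118,.1065,-.001):
    h=bot.move_linear(P(3.0,z,1.0),speed=.02,until_force=8); f=F(); print(round(z,4),h,pos(),f)
    if h or f[2]>7: break
print(bot.read_clock())
E
```

```text
[ 0.59  3.04 82.91] [-4.2  0.4  2.6]
0.7180928896064569 2.6008924283087254 [-0.69  3.16 81.95] [-4.8  0.5 -0.6]
False [-2.2   2.95 88.34] [-7.8 -0.2 -3.5]
True [-5.19  2.87 92.91] [1.3 0.3 3.3]
True [-5.38  2.83 93.27] [2.2 0.2 1.7]
0.5005058162893309 [-5.31  2.83 93.39] [3.8 1.  2.1]
0.118 True [-5.3   2.89 93.61] [ 1.  -0.   1.6]
29.3333
```

The gripper got caught while rising: x was pushed to -5 mm, and the fingers have closed on the panel again. I'll look before going on.

```bash
python3 - <<'E'
from h import *
print(pos(),F(),bot.read_gripper_width(),bot.read_finger_force(),bot.read_tool_rot())
snap("jam"); a=cv2.imread("pics/jam.png")[110:310,130:390]
cv2.imwrite("pics/jamz.png",cv2.resize(a,(780,600),interpolation=cv2.INTER_CUBIC))
E
```

```text
[-5.3   2.89 93.61] [ 1.  -0.   1.6] 0.5073165427047921 36.749988589435816 [-0.00793104 -0.12543752  0.99206922 -0.00108597]
```

View pics/jamz.png

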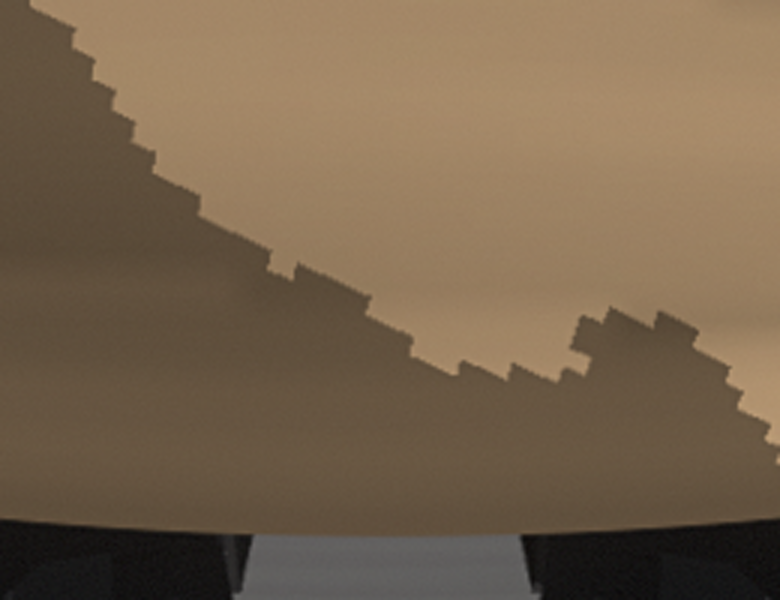

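```bash
python3 - <<'E'
import cv2
a=cv2.imread("pics/jam.png")[270:384,150:370]; a=cv2.convertScaleAbs(a,alpha=1.6,beta=15)
cv2.imwrite("pics/jamy.png",cv2.resize(a,(772,400),interpolation=cv2.INTER_CUBIC))
E
```

```text
(no output)
```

View pics/jamy.png

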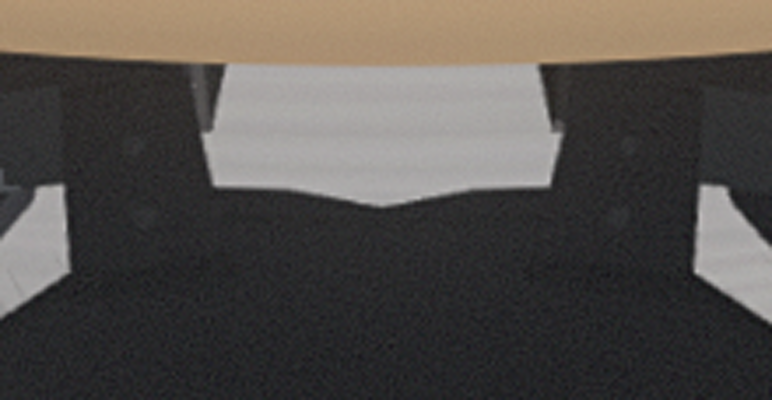

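The flap (grey, brushed) is behind the fingers and swung down, and its edge drags the fingers to -x as they rise. I'll open, move +x to push the flap back, and rise in small steps with the forces read out.

```bash
python3 - <<'E'
from h import *
q=quat(np.radians(194.49))
bot.set_gripper(.72); bot.wait(.2); print(bot.read_gripper_width(),pos(),F())
print(bot.move_linear(P(3,.092,-2),speed=.03,rotation=q,until_force=9),pos(),F())
print(bot.move_linear(P(3,.092,4),speed=.03,until_force=9)); bot.wait(.2); print(pos(),F())
for z in (.095,.098,.101):
    h=bot.move_linear(P(3,z,4),speed=.03,until_force=7); bot.wait(.1); print(z,h,pos(),F())
    if h: break
print(bot.read_clock())
E
```

```text
0.7183665160586798 [-5.41  2.83 92.94] [-1.3 -0.1 -8. ]
False [-4.07  3.   91.73] [-6.  -0.3 -1.3]
False
[-0.8   2.99 90.04] [-9.2 -0.5 -6.5]
0.095 False [-1.27  3.05 92.81] [-9.   0.7 -6.8]
0.098 False [-1.21  3.09 95.87] [-10.    0.1  -7.1]
0.101 False [-1.11  3.08 98.91] [-8.6  0.5 -7.6]
31.75
```

Sliding steadily now (drag ~7 N). I'll go on up to just above the panel, then do the pressing check.

```bash
python3 - <<'E'
from h import *
for z in (.106,.112,.118,.122):
    h=bot.move_linear(P(3,z,4),speed=.04,until_force=9); bot.wait(.1); print(z,h,pos(),F())
    if h: break
else:
    bot.set_gripper(0,30); bot.wait(.2); print(bot.read_gripper_width(),pos(),F())
    for z in np.arange(.118,.1065,-.001):
        bot.move_linear(P(3,z,4),speed=.02); bot.wait(.1); f=F(); print(round(z,4),pos(),f)
        if f[2]>8: break
print(bot.read_clock())
E
```

```text
0.106 False [  2.28   3.2  106.05] [-5.9 -0.1 -0.7]
0.112 False [  2.92   3.22 112.67] [-5.2  0.4  1.3]
0.118 False [  2.94   3.22 118.79] [-5.5  0.9  1.1]
0.122 False [  2.92   3.23 122.79] [-5.7  0.3  1. ]
-0.0049933760801063294 [  4.24   3.09 122.12] [-3.4  0.   4.9]
0.118 [  4.58   3.08 118.31] [-2.8 -0.6  4.6]
0.117 [  4.7    3.06 117.39] [-2.9 -0.1  5.1]
0.116 [  4.75   3.07 116.43] [-2.2 -0.6  6.4]
0.115 [  4.71   3.06 115.39] [-1.8  0.7  5.5]
0.114 [  4.67   3.07 114.35] [-1.5  0.4  5.4]
0.113 [  4.63   3.09 113.3 ] [-1.7  0.1  5.3]
0.112 [  4.54   3.07 112.24] [-2.2 -0.3  5.2]
0.111 [  4.49   3.08 111.24] [-2.1 -0.2  5.4]
0.11 [  4.57   3.07 110.41] [-1.9  0.1  6.8]
0.109 [  4.72   3.08 109.72] [-3.6  0.5  7.4]
0.108 [  5.     3.09 109.12] [-2.2  0.2  8.2]
38.0333
```

The fingertips met the panel's top at z ≈ 111 mm, so it's fully home. Withdrawing slowly.

```bash
python3 - <<'E'
from h import *
for z in (.114,.12,.13,.14,.15,.157,.175,.26):
    h=bot.move_linear(P(3,z,3),speed=.06,until_force=10); print(z,h,pos(),F())
    if h: break
bot.move_pose([.45,.24,.30],quat(np.radians(194.49))) if not h else 0
bot.wait(.3); snap("end"); cv2.imwrite("pics/topend.png",bot.camera("top")[:,:,::-1])
a=cv2.imread("pics/end.png"); b=cv2.imread("pics/topend.png")[130:290,40:300]
cv2.imwrite("pics/endz.png",np.hstack([cv2.resize(a,(400,300)),cv2.resize(b,(400,300))])); print(F(),bot.read_clock())
E
```

```text
0.114 False [  2.04   2.99 113.73] [-3.8 -0.4  2.5]
0.12 False [  1.85   2.97 119.75] [-4.5  0.5  0.5]
0.13 False [  2.64   3.02 130.35] [-3.4  0.1  2.8]
0.14 False [  3.84   3.04 140.89] [-3.  -0.6  3.1]
0.15 False [  4.82   3.05 151.02] [ 0.4 -0.1  3.1]
0.157 False [  3.35   2.99 157.32] [-0.6  0.3 -0.7]
0.175 False [  3.37   3.05 175.56] [0.1 0.2 0.3]
0.26 False [  2.76   2.98 259.55] [0.4 0.1 0.2]
[-0.3 -0.5 -0.8] 42.6917
```

View pics/endz.png

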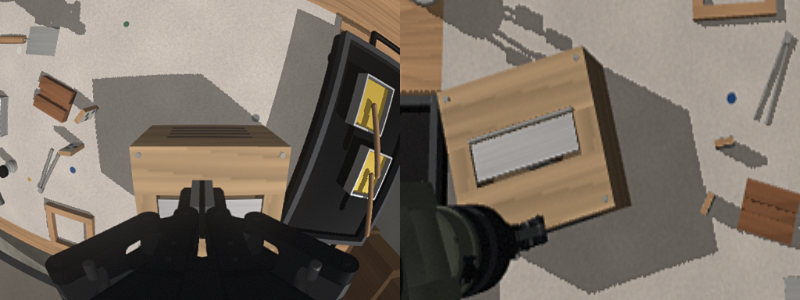

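The top view shows the flap shut and level (crop ~525,147), the stand empty (~770,212), the two smaller panels untouched, and the gripper clear of everything. Handing in.

```bash
python3 -c "
from cell import bot
print(bot.close_job())"
```

```text
the job is handed in; nothing more can be done
None
```

The panel is seated in its pocket, about 3 mm along +y from channel_mid, and the flap has sprung shut. The bystanders in the final pictures look unmoved, and the job was handed in at about 43 s; the fingers caught briefly on the flap while withdrawing, with recorded forces staying around 10 N.

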